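Refit the bolt dispenser's knob and set the feed

TASK

The blue-handled T-knob has come off the bolt dispenser. Fit it back on the bare square spindle in the middle of the dial, fully home against the black pointer disc, then turn it until the yellow arrow points at the red tab on the scale, and let go with the knob left on. Leave everything else on the counter where it is.

Things in the scene. Friction and masses are not known exactly. Their poses are not given: they have to be found in the camera images.
- knob: T-knob standing on its square aluminium hub (36 x 36 x 26 mm); on the hub a blue grip bar 64 mm long (along the knob's x), 16 mm wide (y), from 26 to 62 mm above the underside. Origin: centre of the underside, z up. Square bore, 17.2 mm wide, 22 mm deep, in the middle of the underside, its flats parallel to the bar. About 160 g
- feeder: bolt dispenser, fixed: a green box 170 mm (x) by 320 mm (y) by 70 mm high; on its -y side an open brown hopper of bolts, 125 mm high, 95 to 225 mm from the dial's axis. Origin: on the table under the dial's axis, z up. The dial: a white round scale 152 mm across on top of the box, with a black pointer disc in its middle
- seat (a point): point on the dial's axis, 77 mm above the table, on the upper face of the black pointer disc, where the knob's underside comes to rest. Axes: the dispenser's, not the spindle's
- spindle_top (a point): centre of the top of the bare square steel spindle, 16 mm wide, 20 mm above the disc, 1 mm chamfer. It turns endlessly either way against 0.2 N m of friction. The axes here are the dispenser's: how the spindle's flats stand is not reported and has no relation to arrow or dispenser: look, or feel for it with the knob. The knob fits in any of the four quarter turns
- arrow (a point): just beyond the tip of the yellow arrow on the black pointer disc (92 mm across, 4.5 mm thick), 50 mm from the dial's axis, at the height of the disc's face; its x axis points outward along the arrow. The disc is clamped on the spindle and turns with it
- mark (a point): inner end of the red rider tab on the white scale, 50 mm from the dial's axis, at the height of the disc's face; its x axis points outward. The tab may stand anywhere around the scale and stays there
- star_knob: a black five-lobed star knob, 52 mm across and 34 mm high, standing on its hub; a spare, does not fit; origin at the centre of its underside
- oil: a yellow plastic bottle with a red cap, 60 mm across, 160 mm high; origin at the centre of its underside
- wrench: a flat steel spanner 180 mm long, lying along its own x; origin at the centre of its underside
- big_bolt: a large steel hex bolt 113 mm long with a 37 mm head, lying along its own x; origin at the centre of its underside

How it is judged (in metres and radians):
On the way, in this order (a step that is already met when the one before it is completed fails the run):
1. the knob is fitted on the square spindle, at least half of the spindle's 20 mm in its bore (z of knob in the frame of seat below 0.01 m and horizontal distance between knob and seat below 0.004 m), for 0.2 s.
2. with the knob on the spindle, the yellow arrow is turned to the red tab (all of step 1 and distance between arrow and mark below 0.006 m), for 0.2 s.
At the end, for the whole second after the job is handed in: The knob stands at rest on the spindle, its underside within 2.5 mm of the disc, within 3 mm of the dial's axis, upright within 3 degrees; the arrow's point is within 6 mm (about 7 degrees) of the red tab's inner end (z of knob in the frame of seat below 0.0025 m and horizontal distance between knob and seat below 0.003 m and angle between knob's own z axis and vertical below 0.05 rad and distance between arrow and mark below 0.006 m and linear speed of knob below 0.01 m/s and angular speed of knob below 0.05 rad/s); the robot touches nothing.
It fails at once if another thing on the counter is pushed more than 25 mm from its place (distance of any of star_knob, oil, wrench, big_bolt from where it was at the start of the episode above 0.025 m).
It also fails if it takes over 72 s, if anything falls off the work surface, if the arm or the gripper's body presses on something with over 40 N, if the wrist force passes 120 N, or if a joint passes its speed limit or range.

ROBOT

A 6-joint arm with a two-finger parallel gripper is mounted at the origin on the work surface. World frame = base frame: x ahead of the robot, y to its left, z up, the work surface at z = 0. Lengths are in m, angles in degrees, forces in N, time in s.
With the tool pointing down it reaches from about 0.4 to 0.925 m from the base axis. Payload 3.4 kg.
Tool frame: the origin (TCP) lies midway between the tips of the shut fingers; the grasp point (between the pads) lies 19 mm behind it; z points along the fingers, y is the line along which they close (so a half turn about z gives the same grasp; the last joint's range is limited). The gripper opens to 85 mm and grips with 20 to 120 N. Pads are 22 mm wide; open, the fingers measure 114 mm over their backs; the gripper's body (76 mm by 85 mm) begins 54 mm behind the grasp point. The pads swing forward as they close: fully open they stand 13 mm farther back than shut.
Start: joints at [-74.513, 17.578, 86.31, -0, 76.112, -4.211], TCP at [0.194, -0.541, 0.231] pointing down, gripper open.
Joint ranges: [-179.03, 179.03], [-60, 130.46], [8.19, 133.38], [-81.62, 261.62], [5.75, 156.47], [-153.77, 153.77]. Speed limits (degrees/s): [147.25, 147.25, 180, 180, 180, 180].

INTERFACE

Orientations are given as [roll, pitch, yaw] about the fixed x, y, z axes, in that order (R = Rz(yaw) Ry(pitch) Rx(roll)).
In Python, from station import manip gives the robot as it stands. The module is installed in compiled form; this text tells all that it offers.
- The arm moves only by the tool servo_tool, never from a script. Its argument "moves" is a list that holds one entry, the list of rows, each a list of 7 numbers: the shift along the tool's x, y, z in mm, then the turn, a rotation vector about the tool's x, y, z in degrees, then the opening, from -1 (shut) to 1 (fully open). In form: [[[dx, dy, dz, ax, ay, az, gripper], ...]]. A call has 1 to 20 rows; each row is the pose to reach, as a shift and turn from the pose commanded when the call began, along the tool's axes at that moment; what a row does not reach only later rows make up. A row lasts 1/10 s, in which the tool goes at most 50 mm and 8.59 degrees, less where a joint would pass 70% of its speed; a pose out of reach is approached as far as the arm can. A call with a gripper value outside its range is refused whole. The fingers move at their own pace and stop on an object; "grip_force" is the grip in N (left out, the last holds). Time passes only in rows, so rows that repeat a pose let the fingers close. It gives the time, the measured TCP pose, the force, the opening and the grip force at its end, in the units of the state.
- manip.state(): the state, without advancing time (a new reading comes with each control period).
- manip.snapshot(name): name is "side" or "top"; returns the picture (384x512x3 uint8, red, green, blue); there is no depth.
- manip.camera_info(name): a dict with "fovy" (degrees; the focal length in pixels is half the picture's height over the tangent of half this angle, whatever the lens; pixels are square), "cx", "cy" (the principal point, pixels), "distortion" ([k1, k2, p1, p2, k3] as OpenCV has them; the pictures are not rectified), "extrinsics" (4x4, takes a point from camera to world coordinates). Camera axes: x right, y up, looking along -z (the intrinsics and any distortion apply to the point x, -y, -z); pixel columns grow to the right and rows downward; lengths in m; the calibration is good to about 2 mm. A picture is of the moment at which its call begins. camera_info takes no time and is no camera call.
- manip.hand_in(): hands the job in; it is judged then, once.
The state is a dict: "clock": time; "q": joint angles; "joint_velocities": joint speeds; "tau": joint torques, N m; "position": TCP position; "tcp_rot": TCP orientation; "wrist_force": force on the tool from outside, world axes, zero at the start; "wrist_torque": the same for the moment, N m; "gripper_width": finger opening in m; "gripper_force": force on a finger pad.
Only numpy, scipy, OpenCV 4.12 (cv2) and the standard library are available. Lean on these libraries where they do the work, as an engineer would, in place of code of your own. Each camera call takes 0.05 s, during which the arm holds its last target. There are 200 camera calls.

## Working session

There is one attempt and no reset: what is moved stays moved. The work goes in short steps, Python scripts to look and compute and a tool call to move; the robot and the scene stay as the last step left them, time stands still between calls to the robot, and variables do not carry over. Pictures are saved under pics/ and viewed, at most 10 in all, crops included, and the job is handed in when it is done.

Besides the shell and the picture viewer there is one more tool, called after "Request:" in YAML: its name, and indented under it one key for each argument. servo_tool: Moves the arm, as the interface text tells. Its arguments: {"type":"object","properties":{"moves":{"type":"array","items":{"type":"array","items":{"type":"array","items":{"type":"number"}}}},"grip_force":{"type":"number"}},"required":["moves"]}

```bash
mkdir -p pics; cat > h.py <<'E'
import numpy as np, cv2
from station import manip
def cam(n):
    c=manip.camera_info(n); f=192/np.tan(np.radians(c['fovy'])/2)
    K=np.array([[f,0,c['cx']],[0,f,c['cy']],[0,0,1.]]); return K,np.array(c['distortion'],float),np.array(c['extrinsics'])
def ray(n,uv):
    K,d,E=cam(n); p=cv2.undistortPoints(np.array(uv,float).reshape(-1,1,2),K,d).reshape(-1,2)
    v=np.c_[p[:,0],-p[:,1],-np.ones(len(p))]@E[:3,:3].T; return E[:3,3],v/np.linalg.norm(v,axis=1)[:,None]
def plane(n,uv,z):
    o,v=ray(n,uv); return o+v*((z-o[2])/v[:,2])[:,None]
def cross(uv1,uv2,a='side',b='top'):
    o,v=ray(a,uv1);p,w=ray(b,uv2);v=v[0];w=w[0]
    s=np.linalg.lstsq(np.c_[v,-w],p-o,rcond=None)[0]; A=o+v*s[0];B=p+w*s[1]; return (A+B)/2,np.linalg.norm(A-B)
def proj(n,P):
    K,d,E=cam(n); p=(np.array(P,float).reshape(-1,3)-E[:3,3])@E[:3,:3]; p=p*[1,-1,-1]
    return cv2.projectPoints(p,np.zeros(3),np.zeros(3),K,d)[0].reshape(-1,2)
def save(n,f):
    i=manip.snapshot(n); cv2.imwrite(f,i[:,:,::-1]); return i
E
python3 - <<'E'
from h import *
np.set_printoptions(precision=4,suppress=True)
for n in('side','top'):
    save(n,f'pics/{n}0.png'); print(manip.camera_info(n))
a,b=[cv2.imread(f'pics/{n}0.png') for n in('side','top')]
print(manip.state())
E
```

```text
{'fovy': 55.744051723240496, 'cx': 254.8611691890029, 'cy': 188.0495933388376, 'distortion': array([-0.0048,  0.    ,  0.    ,  0.    ,  0.    ]), 'extrinsics': array([[-0.831 ,  0.3305, -0.4474,  0.2728],
       [-0.5563, -0.4928,  0.6691,  0.5332],
       [ 0.0007,  0.8049,  0.5934,  0.4633],
       [ 0.    ,  0.    ,  0.    ,  1.    ]])}
{'fovy': 49.469481462529444, 'cx': 255.889217554067, 'cy': 189.05808925580968, 'distortion': array([-0.1297,  0.    ,  0.    ,  0.    ,  0.    ]), 'extrinsics': array([[ 0.003 ,  0.9973, -0.0739,  0.5088],
       [-1.    ,  0.0026, -0.006 ,  0.0817],
       [-0.0058,  0.0739,  0.9972,  1.0126],
       [ 0.    ,  0.    ,  0.    ,  1.    ]])}
{'clock': 0.1, 'q': array([-74.5118,  17.6179,  86.3756,   0.0009,  76.1151,  -4.2121]), 'joint_velocities': array([-0.0703, -0.1825, -0.2101,  0.0176,  0.0282, -0.0015]), 'tau': array([ -0.0008, -45.8531, -25.2608,  -0.    ,   0.0056,  -0.    ]), 'position': array([ 0.1936, -0.5407,  0.2305]), 'tcp_rot': array([-179.8917,   -0.0088,   19.7001]), 'wrist_force': array([ 0.218 ,  0.1613, -0.8107]), 'wrist_torque': array([-0.0252, -0.0308, -0.0419]), 'gripper_force': 0.0, 'gripper_width': 0.08508643381909108}
```

View pics/side0.png

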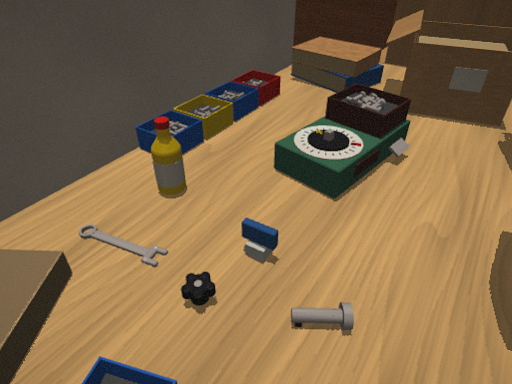

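View pics/top0.png

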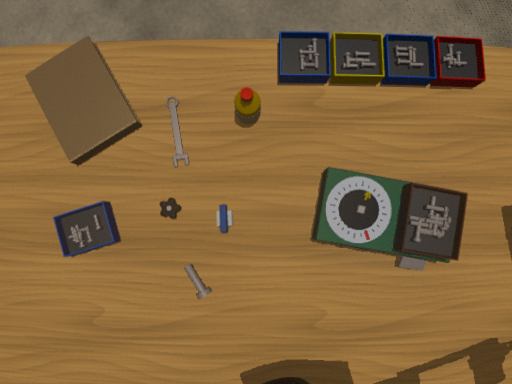

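The side view shows the knob at about (260,238) and the dial at (329,141). The top view shows the knob at (224,218), the spindle at (361,209), the arrow at (368,196) and the red tab at (366,235). I'll zoom in and build the colour masks.

```bash
cat > m.py <<'E'
from h import *
np.set_printoptions(precision=4,suppress=True)
a,b=[cv2.imread(f'pics/{n}0.png') for n in('side','top')]
def crop(i,u,v,w,h,s): return cv2.resize(i[v:v+h,u:u+w],None,fx=s,fy=s,interpolation=cv2.INTER_CUBIC)
A=crop(b,321,169,80,80,5);B=crop(a,285,115,88,50,400/88);B=cv2.resize(B,(400,227))
C=crop(b,204,198,40,40,5);D=crop(a,230,210,60,60,200/60)
pic=np.zeros((600,800,3),np.uint8);pic[:400,:400]=A;pic[:227,400:]=B;pic[400:,:200]=C;pic[400:,200:400]=D[:200,:200]
cv2.imwrite('pics/z0.png',pic)
def cen(n,i,lo,hi,box):
    u,v,w,h=box; m=cv2.inRange(cv2.cvtColor(i,cv2.COLOR_BGR2HSV),lo,hi); z=np.zeros_like(m); z[v:v+h,u:u+w]=m[v:v+h,u:u+w]
    k,l,s,c=cv2.connectedComponentsWithStats(z); j=1+np.argmax(s[1:,4]); pts=np.argwhere(l==j)[:,::-1]
    print(n,s[j],c[j],cv2.minAreaRect(pts.astype(np.float32))); return c[j],pts
r={}
for k,lo,hi,ba,bb in [('blue',(100,90,40),(125,255,255),(230,210,60,60),(204,198,40,40)),
 ('red',(0,120,90),(8,255,255),(285,115,88,60),(321,169,80,80)),('yel',(20,140,90),(35,255,255),(300,115,60,50),(331,175,60,60))]:
    r[k]=cen('s '+k,a,lo,hi,ba)[0],cen('t '+k,b,lo,hi,bb)[0]
    print(k,cross(*r[k]))
# white scale outer ellipse
for n,i,box in(('side',a,(285,115,88,60)),('top',b,(321,169,80,80))):
    u,v,w,h=box; g=cv2.inRange(cv2.cvtColor(i,cv2.COLOR_BGR2HSV),(0,0,120),(180,70,255)); z=np.zeros_like(g); z[v:v+h,u:u+w]=g[v:v+h,u:u+w]
    c=max(cv2.findContours(z,cv2.RETR_EXTERNAL,cv2.CHAIN_APPROX_NONE)[0],key=len); e=cv2.fitEllipse(cv2.convexHull(c)); print(n,e); r[n]=e[0]
    P=plane(n,c.reshape(-1,2),.0725)[:,:2]; print(cv2.minEnclosingCircle(P.astype(np.float32)))
print('dial',cross(r['side'],r['top']))
E
python3 m.py
```

```text
s blue [242 218  36  32 690] [259.7275 233.1609] ((259.0689392089844, 233.32757568359375), (40.110191345214844, 19.498010635375977), 21.801406860351562)
t blue [220 205   7  27 143] [222.951  217.9441] ((222.92987060546875, 218.02716064453125), (26.11326789855957, 5.279731750488281), 87.27368927001953)
blue (array([0.512 , 0.1631, 0.0456]), np.float64(0.0024743459419703687))
s red [351 142  10   3  16] [355.4375 143.375 ] ((355.5135192871094, 143.41891479492188), (9.04194450378418, 1.6439898014068604), 9.462321281433105)
t red [365 230   5  10  25] [366.72 234.84] ((366.5500183105469, 234.6500244140625), (9.17060375213623, 2.5298221111297607), 71.56504821777344)
red (array([ 0.4756, -0.1634,  0.074 ]), np.float64(0.0008151987230605049))
s yel [316 130   7   4  20] [318.85 131.4 ] ((319.0294494628906, 131.3823699951172), (6.5484619140625, 2.6678919792175293), 14.03624439239502)
t yel [364 192   7   8  41] [367.0244 195.2195] ((367.0, 195.5), (7.0, 6.0), 90.0)
yel (array([ 0.5646, -0.1648,  0.0765]), np.float64(0.00047108887709737264))
side ((328.0887756347656, 141.802978515625), (33.890403747558594, 70.21703338623047), 96.27238464355469)
((0.5326502323150635, -0.1439303755760193), 0.07815317809581757)
top ((358.0267333984375, 209.29779052734375), (65.40245819091797, 66.67115020751953), 164.1329803466797)
((0.5332133173942566, -0.14508363604545593), 0.0762045755982399)
dial (array([ 0.5325, -0.1458,  0.0684]), np.float64(0.001372467095904272))
```

View pics/z0.png

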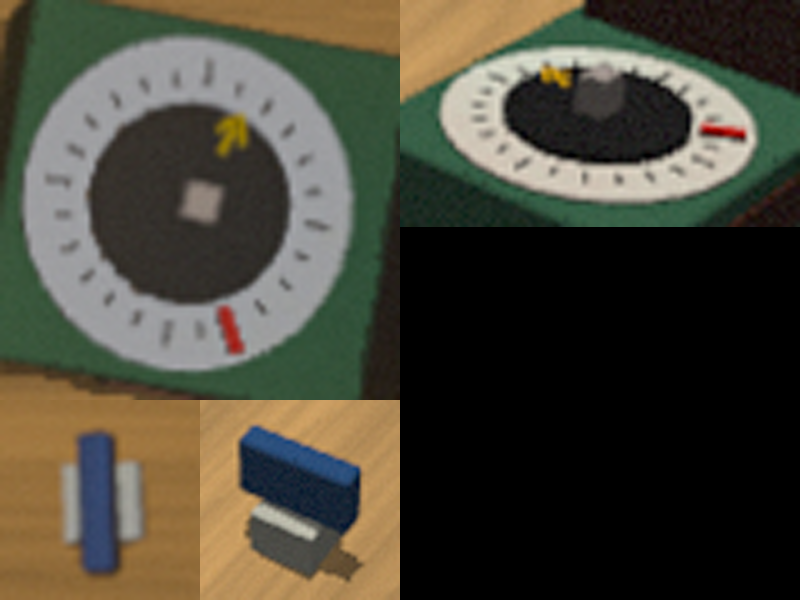

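The zoom shows the spindle's top as a light quad of about 7 px with its edges turned about 8°. The arrow points up and to the right, and the red tab is at the lower right. The knob's bar runs nearly along the image column. Next I'll compute the angles on the world planes.

```bash
cat > n.py <<'E'
from h import *
np.set_printoptions(precision=4,suppress=True)
b=cv2.imread('pics/top0.png');S=8
def rect(box,lo,hi,z,hsv=True):
    u,v,w,h=box; i=cv2.resize(b[v:v+h,u:u+w],None,fx=S,fy=S,interpolation=cv2.INTER_CUBIC)
    m=cv2.inRange(cv2.cvtColor(i,cv2.COLOR_BGR2HSV),lo,hi)
    c=max(cv2.findContours(m,cv2.RETR_EXTERNAL,cv2.CHAIN_APPROX_NONE)[0],key=cv2.contourArea).reshape(-1,2)
    px=(c+.5)/S-.5+[u,v]; P=plane('top',px,z)[:,:2]
    r=cv2.minAreaRect((P*1000).astype(np.float32)); M=cv2.moments((P*1e3).astype(np.float32).reshape(-1,1,2)); print(r,'cent',M['m10']/M['m00'],M['m01']/M['m00']); return P
print('blue');rect((204,198,40,40),(105,110,60),(125,255,255),.062)
print('hub+bar');
print('spindle');rect((352,200,18,18),(0,0,100),(180,80,255),.097)
print('red');R=rect((355,225,22,20),(0,120,90),(8,255,255),.0735)
print('yel');Y=rect((356,186,22,18),(18,130,90),(35,255,255),.077)
c=np.array([.5330,-.1452])
for P in(R,Y):
    d=P-c; r=np.linalg.norm(d,axis=1); a=np.degrees(np.arctan2(d[:,1],d[:,0])); print('r',r.min(),r.max(),'ang',a.min(),a.max(),'tip',a[r>r.max()-.002].mean(),'mid',np.degrees(np.arctan2(*d.mean(0)[::-1])))
E
python3 n.py
```

```text
blue
((512.7643432617188, 162.2722930908203), (59.4069938659668, 11.874587059020996), 2.5141332149505615) cent 513.2360055793225 162.3689281240926
hub+bar
spindle
((533.3430786132812, -145.12875366210938), (15.668577194213867, 16.5236759185791), 75.66667175292969) cent 533.2897828851255 -145.0893907010988
red
((475.83135986328125, -163.37669372558594), (21.434499740600586, 6.3650288581848145), 17.92033576965332) cent 475.5673322435011 -163.4458880680064
yel
((563.793212890625, -164.40447998046875), (17.927936553955078, 14.743621826171875), 2.559483528137207) cent 564.7951559423134 -164.34833562713047
r 0.04927258669188763 0.07070809104248019 ang -165.71114483104162 -159.19484394074772 tip -162.25049673392644 mid -162.3893131432391
r 0.025770999850703868 0.04635006019674719 ang -43.8662219230306 -18.808241057867402 tip -30.980071974068128 mid -31.37359437086881
```

```bash
cat >> h.py <<'E'
from scipy.spatial.transform import Rotation as Ro
def rel(p,yaw,s=None):
    s=s or manip.state(); R=Ro.from_euler('xyz',s['tcp_rot'],degrees=True); T=Ro.from_euler('xyz',[180,0,yaw],degrees=True)
    return np.round(np.r_[R.inv().apply(np.array(p)-s['position'])*1000,(R.inv()*T).as_rotvec(degrees=True)],1)
E
python3 - <<'E'
from h import *
np.set_printoptions(precision=4,suppress=True)
for p,y in(((.40,-.33,.231),14),((.5,-.05,.231),8),((.513,.1625,.231),2.5),((.513,.1625,.10),2.5)):print(rel(p,y))
b=cv2.imread('pics/top0.png').astype(np.float32).mean(2); s=b[200:219,352:371]
c0,c1=plane('top',[[361,209]],.097)[0][:2],None
v,u=np.mgrid[200:219,352:371]; P=plane('top',np.c_[u.ravel(),v.ravel()],.097)[:,:2]*1e3
w=np.clip(s.ravel()-70,0,None); print(s.max(),s.min(),np.median(s))
for q in range(3):
    c=(w[:,None]*P).sum(0)/w.sum(); d=P-c; w=w*(np.linalg.norm(d,axis=1)<16)
z=d[:,0]+1j*d[:,1]; print(c,'flat ang',np.degrees(np.angle((w*z**4).sum()))/4-45)
# homography-rectified gradients
N=25;g=(np.mgrid[-14:14:113j,-14:14:113j].reshape(2,-1).T+c)/1e3
uv=proj('top',np.c_[g,np.full(len(g),.097)]).astype(np.float32).reshape(113,113,2)
I=cv2.remap(b,uv[...,0],uv[...,1],cv2.INTER_CUBIC); gx=np.gradient(I,axis=0);gy=np.gradient(I,axis=1); Z=gx+1j*gy
print('grad',np.degrees(np.angle((Z**4/np.maximum(abs(Z),1e-6)**2).sum()))/4)
E
```

```text
[ 265.3 -128.8   -0.2   -0.1   -0.     5.7]
[ 453.9 -358.7    0.2   -0.1    0.    11.7]
[ 537.7 -554.4    0.6   -0.1    0.    17.2]
[ 537.7 -554.2  131.6   -0.1    0.    17.2]
135.33333 39.666668 47.0
[ 533.3109 -145.0973] flat ang -14.036731567224503
grad -13.261156
```

Request:
servo_tool:
  moves:
    - [[45, -22, 0, 0, 0, 1, 1], [90, -44, 0, 0, 0, 2, 1], [135, -66, 0, 0, 0, 3, 1], [180, -88, 0, 0, 0, 4, 1], [225, -110, 0, 0, 0, 5, 1], [265, -129, 0, 0, 0, 6, 1], [297, -167, 0, 0, 0, 7, 1], [328, -205, 0, 0, 0, 8, 1], [359, -243, 0, 0, 0, 9, 1], [390, -281, 0, 0, 0, 10, 1], [422, -320, 0, 0, 0, 11, 1], [454, -359, 0, 0, 0, 12, 1], [474, -405, 0, 0, 0, 13, 1], [494, -450, 0, 0, 0, 14, 1], [514, -495, 0, 0, 0, 15, 1], [534, -540, 20, 0, 0, 16, 1], [537.7, -554.2, 60, 0, 0, 17.2, 1], [537.7, -554.2, 105, 0, 0, 17.2, 1], [537.7, -554.2, 125, 0, 0, 17.2, 1], [537.7, -554.2, 125, 0, 0, 17.2, 1]]

```text
clock: 2.1
position: [0.5098, 0.1613, 0.1026]
tcp_rot: [179.9, 0.5, 2.5]
wrist_force: [0.1, -0.3, -0.0]
gripper_width: 0.0855
gripper_force: 0.0
```

```bash
python3 -c "
from h import *
s=manip.state();print(s['clock'],s['position'],s['tcp_rot'],s['q'],s['wrist_force']);print(rel((.513,.1625,.032),2.5))
a=save('side','pics/s1.png');cv2.imwrite('pics/s1c.png',cv2.resize(a[150:330,170:350,::-1],None,fx=3,fy=3))"
```

```text
2.1 [0.50976926 0.16129666 0.10263877] [179.90723991   0.4951619    2.547349  ] [ 1.30318926e+01  2.22275265e+01  1.00448191e+02 -1.30878903e-03
  5.78280570e+01  1.00484845e+02] [ 0.05393653 -0.34480195 -0.04027866]
[ 3.9 -1.2 70.6  0.1  0.5  0. ]
```

View pics/s1c.png

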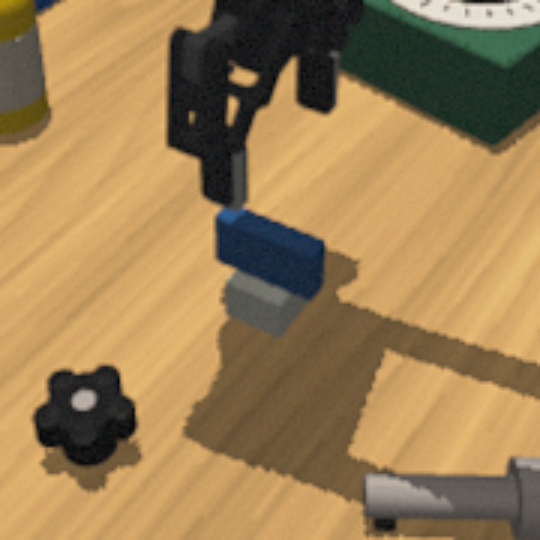

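The open fingers straddle the bar, seen around (270,250) in the crop, with nothing else close. Descending.

Request:
servo_tool:
  moves:
    - [[0, 0, 0, 0, 0, 0, 1], [0, 0, 30, 0, 0, 0, 1], [0, 0, 60, 0, 0, 0, 1], [0, 0, 70, 0, 0, 0, 1], [0, 0, 70, 0, 0, 0, 1], [0, 0, 70, 0, 0, 0, 1], [0, 0, 70, 0, 0, 0, 1]]

```text
clock: 2.85
position: [0.5147, 0.1619, 0.038]
tcp_rot: [-180.0, -0.2, 2.5]
wrist_force: [1.0, -0.1, 0.6]
gripper_width: 0.0852
gripper_force: 0.0
```

Request:
servo_tool:
  moves:
    - [[0, 0, 4, 0, 0, 0, 1], [0, 0, 4, 0, 0, 0, 1], [0, 0, 4, 0, 0, 0, -1], [0, 0, 4, 0, 0, 0, -1], [0, 0, 4, 0, 0, 0, -1], [0, 0, 4, 0, 0, 0, -1], [0, 0, 4, 0, 0, 0, -1], [0, 0, 4, 0, 0, 0, -1], [0, 0, 4, 0, 0, 0, -1], [0, 0, 4, 0, 0, 0, -1], [0, 0, 4, 0, 0, 0, -1], [0, 0, 4, 0, 0, 0, -1]]
  grip_force: 60

```text
clock: 4.05
position: [0.5132, 0.1616, 0.0322]
tcp_rot: [180.0, 0.0, 2.5]
wrist_force: [0.5, -0.2, -1.8]
gripper_width: 0.0155
gripper_force: 60.1
```

Request:
servo_tool:
  moves:
    - [[0, 0, -30, 0, 0, 0, -1], [0, 0, -70, 0, 0, 0, -1], [0, 0, -110, 0, 0, 0, -1], [0, 0, -140, 0, 0, 0, -1], [0, 0, -140, 0, 0, 0, -1], [0, 0, -140, 0, 0, 0, -1]]

```text
clock: 4.65
position: [0.5132, 0.1617, 0.1726]
tcp_rot: [-180.0, -0.1, 2.5]
wrist_force: [0.9, -0.1, -2.3]
gripper_width: 0.0146
gripper_force: 60.1
```

```bash
python3 -c "
from h import *
s=manip.state();print(s['position'],s['tcp_rot'],s['gripper_width'],s['wrist_force']);print(rel((.54,.05,.18),35),rel((.5333,-.1451,.147),76.3))"
```

```text
[0.51318342 0.16168955 0.17264105] [-1.79982478e+02 -6.55863745e-02  2.49923067e+00] 0.014637485122315573 [ 0.94061366 -0.11660704 -2.34702183]
[ 2.190e+01  1.128e+02 -7.400e+00  0.000e+00 -1.000e-01 -3.250e+01] [ 6.700e+00  3.074e+02  2.560e+01  0.000e+00 -1.000e-01 -7.380e+01]
```

Request:
servo_tool:
  moves:
    - [[5, 25, 0, 0, 0, -6, -1], [10, 55, 0, 0, 0, -13, -1], [14, 85, 0, 0, 0, -20, -1], [14, 115, 0, 0, 0, -27, -1], [13, 145, 0, 0, 0, -34, -1], [12, 175, 0, 0, 0, -41, -1], [11, 205, 0, 0, 0, -48, -1], [10, 235, 0, 0, 0, -55, -1], [9, 265, 0, 0, 0, -62, -1], [8, 290, 5, 0, 0, -69, -1], [6.7, 307.4, 15, 0, 0, -73.8, -1], [6.7, 307.4, 25, 0, 0, -73.8, -1], [6.7, 307.4, 25, 0, 0, -73.8, -1], [6.7, 307.4, 25, 0, 0, -73.8, -1], [6.7, 307.4, 25, 0, 0, -73.8, -1]]

```text
clock: 6.15
position: [0.5333, -0.1441, 0.1471]
tcp_rot: [-180.0, -0.0, 76.3]
wrist_force: [-0.2, -0.7, -2.0]
gripper_width: 0.0147
gripper_force: 60.0
```

```bash
python3 -c "
from h import *
s=manip.state();print(s['position'],s['tcp_rot'],s['q'],s['wrist_force'],s['wrist_torque'])
a=save('side','pics/s2.png');b=save('top','pics/t2.png')
p=np.hstack([cv2.resize(a[75:185,270:390,::-1],(400,367)),cv2.resize(b[160:260,311:411,::-1],(367,367))]);cv2.imwrite('pics/z2.png',p)"
```

```text
[ 0.53325097 -0.14413106  0.14709466] [-1.79962703e+02 -2.15729711e-02  7.63239519e+01] [-1.95182599e+01  2.02789918e+01  9.56436998e+01  1.96340709e-02
  6.41166090e+01 -5.85079592e+00] [-0.20996234 -0.68903932 -1.99375759] [ 0.02505349  0.01514928 -0.03568126]
```

View pics/z2.png

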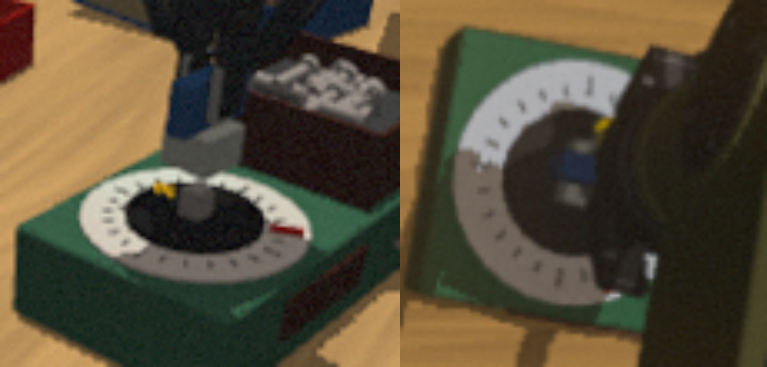

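Side crop: the gripped knob hangs just above the bare spindle, with the hub at about (203,150) and the spindle top at (197,187). I'll compare the hub with its predicted outline to find the offset along the bar.

```bash
python3 - <<'E'
from h import *
np.set_printoptions(precision=2,suppress=True)
a=cv2.imread('pics/s2.png')
p=np.array([.53325,-.14413]);th=np.radians(76.3);R=np.array([[np.cos(th),-np.sin(th)],[np.sin(th),np.cos(th)]])
def box(c,h,zs): return np.array([[*(c+R@np.array([sx*h,sy*h])),z] for z in zs for sx in(-1,1) for sy in(-1,1)])
H=proj('side',box(p,.018,(.115,.141))); print('hub pred u',H[:,0].min(),H[:,0].max(),'v',H[:,1].min(),H[:,1].max())
S=proj('side',box(np.array([.5333,-.1451]),.008,(.077,.097)));print('spin pred u',S[:,0].min(),S[:,0].max(),'v',S[:,1].min())
d=proj('side',np.r_[np.r_[p,.12],np.r_[p+R@[.01,0],.12]].reshape(2,3));print('px per 10mm along bar',d[1]-d[0])
Bp=proj('side',[[*(p+R@np.array([s*.032,t*.008])),z] for s in(-1,1) for t in(-1,1) for z in(.141,.177)]);print('bar pred',Bp[:,0].min(),Bp[:,0].max())
g=cv2.cvtColor(a,cv2.COLOR_BGR2HSV)
for v in(118,120,122,124): print(v,'\n',a[v,312:350].mean(1).astype(int))
for v in(134,136,138): print(v,'\n',a[v,312:350].mean(1).astype(int))
m=cv2.inRange(g,(100,90,30),(125,255,255)); m[:,:310]=0;m[:,345:]=0;m[:90]=0;m[125:]=0;q=np.argwhere(m);print('blue u',q[:,1].min(),q[:,1].max(),q[:,0].min(),q[:,0].max())
E
```

```text
hub pred u 317.7702752589584 343.471448478326 v 106.52775537579858 128.3048976166576
spin pred u 322.6103802440302 334.11880531309873 v 127.81862541407436
px per 10mm along bar [-2.95  1.41]
bar pred 318.48251576882876 346.11005877512343
118 
 [142 147 145 146 152 151 116  76  68  71  70  71  74  71  72  70  72  66
  73  73  69  73  69  70  73  71  71  72  78  74  51  28  21  18  15  26
  21  25]
120 
 [146 148 141 136 108  95  79  71  72  70  70  74  72  71  71  72  71  71
  75  74  69  72  73  72  70  70  70  71  72  75  51  19  22  25  20  25
  25  16]
122 
 [128 108  80  75  70  77  74  68  67  74  72  73  73  72  74  69  73  65
  76  74  73  71  69  70  72  73  73  70  71  65  44  21  27  24  20  25
  28  25]
124 
 [71 74 66 72 73 71 67 64 67 63 63 65 68 70 69 71 68 71 72 71 71 69 72 74
 75 72 73 71 77 53 29 23 27 28 13 27 18 23]
134 
 [ 21  15  24  25  19  16  19  18  48  47  40  37  55  64  59  60  60  59
  60  62  62  59  37  28  32  30  34  31  29  23  23  47 109 178 176 123
 156 195]
136 
 [ 17  18  23  22  14  16  20  21  16  33  19  44  59  62  60  60  62  61
  60  62  60  54  37  16  23  31  24  26  18  17  26  18  17   8  81 163
 204 205]
138 
 [ 30  35  27  11  21  29  28  22  20  12  13  50  59  58  60  62  62  61
  59  61  61  42  25  16  26  12  23  23  22  17  19  17  18  13  10   9
  72 185]
blue u 320 344 94 116
```

Request:
servo_tool:
  moves:
    - [[0, 0, 5, 0, 0, 0, -1], [0, 0, 10, 0, 0, 0, -1], [0, 0, 14, 0, 0, 0, -1], [0, 0, 14, 0, 0, 0, -1], [0, 0, 14, 0, 0, 0, -1]]

```text
clock: 6.75
position: [0.5332, -0.1451, 0.133]
tcp_rot: [-180.0, -0.0, 76.3]
wrist_force: [0.1, -0.2, -1.8]
gripper_width: 0.0153
gripper_force: 60.0
```

```bash
python3 -c "
from h import *
s=manip.state();print(s['position'],s['tcp_rot'],s['wrist_force'],s['wrist_torque']);print(rel((.5333,-.1451,.109),76.3))"
```

```text
[ 0.53315974 -0.14514451  0.13304596] [-1.79968583e+02 -3.13153100e-03  7.62948258e+01] [ 0.08357867 -0.17747663 -1.80878324] [-0.00918083  0.01243216  0.00223972]
[ 0.1  0.1 24.  -0.  -0.  -0. ]
```

Settled on the axis. I'll press down gently.

Request:
servo_tool:
  moves:
    - [[0, 0, 2, 0, 0, 0, -1], [0, 0, 4, 0, 0, 0, -1], [0, 0, 6, 0, 0, 0, -1], [0, 0, 8, 0, 0, 0, -1], [0, 0, 8, 0, 0, 0, -1]]

```text
clock: 7.25
position: [0.5331, -0.1455, 0.125]
tcp_rot: [-180.0, 0.0, 76.3]
wrist_force: [-0.5, -1.9, -2.4]
gripper_width: 0.0148
gripper_force: 60.0
```

Request:
servo_tool:
  moves:
    - [[0, 0, 3, 0, 0, 0, -1], [0, 0, 6, 0, 0, 0, -1], [0, 0, 9, 0, 0, 0, -1], [0, 0, 12, 0, 0, 0, -1], [0, 0, 14, 0, 0, 0, -1], [0, 0, 14, 0, 0, 0, -1]]

```text
clock: 7.85
position: [0.5332, -0.1455, 0.1108]
tcp_rot: [-180.0, 0.0, 76.3]
wrist_force: [-1.4, -3.0, -3.5]
gripper_width: 0.0149
gripper_force: 59.8
```

```bash
python3 -c "
from h import *
s=manip.state();print(s['position'],s['tcp_rot'],s['wrist_force'],s['wrist_torque'])"
```

```text
[ 0.53315832 -0.14548508  0.11083248] [-1.79978166e+02  3.22787086e-02  7.63058571e+01] [-1.37704388 -2.97418188 -3.46909257] [-0.80934242  0.27350756  0.01903638]
```

Request:
servo_tool:
  moves:
    - [[0.3, 0, 0.7, 0, 0, 0, -1], [0.3, 0, 1.4, 0, 0, 0, -1], [0.3, 0, 2, 0, 0, 0, -1], [0.3, 0, 2.5, 0, 0, 0, -1], [0.3, 0, 2.5, 0, 0, 0, -1]]

```text
clock: 8.35
position: [0.5332, -0.1455, 0.1092]
tcp_rot: [180.0, 0.1, 76.3]
wrist_force: [-2.7, -4.0, 1.4]
gripper_width: 0.0155
gripper_force: 60.6
```

Request:
servo_tool:
  moves:
    - [[0.2, 0, 0.7, 0, 0, 0, -1], [0.2, 0, 1.4, 0, 0, 0, -1], [0.2, 0, 1.4, 0, 0, 0, -1]]

```text
clock: 8.65
position: [0.5332, -0.1455, 0.109]
tcp_rot: [180.0, 0.1, 76.3]
wrist_force: [-4.1, -5.0, 10.1]
gripper_width: 0.0148
gripper_force: 61.9
```

Request:
servo_tool:
  moves:
    - [[0, 0, -0.8, 0, 0, 4, -1], [0, 0, -0.8, 0, 0, 11, -1], [0, 0, -0.8, 0, 0, 18, -1], [0, 0, -0.8, 0, 0, 25, -1], [0, 0, -0.8, 0, 0, 32, -1], [0, 0, -0.8, 0, 0, 39, -1], [0, 0, -0.8, 0, 0, 46, -1], [0, 0, -0.8, 0, 0, 53, -1], [0, 0, -0.8, 0, 0, 60, -1], [0, 0, -0.8, 0, 0, 67, -1], [0, 0, -0.8, 0, 0, 74, -1], [0, 0, -0.8, 0, 0, 81, -1], [0, 0, -0.8, 0, 0, 88, -1], [0, 0, -0.8, 0, 0, 95, -1], [0, 0, -0.8, 0, 0, 102, -1], [0, 0, -0.8, 0, 0, 109, -1], [0, 0, -0.8, 0, 0, 116, -1], [0, 0, -0.8, 0, 0, 122, -1], [0, 0, -0.8, 0, 0, 127, -1], [0, 0, -0.8, 0, 0, 127, -1]]

```text
clock: 10.65
position: [0.5334, -0.1477, 0.1091]
tcp_rot: [179.8, -0.3, -50.7]
wrist_force: [-4.8, -10.1, 3.9]
gripper_width: 0.0148
gripper_force: 60.8
```

```bash
python3 -c "
from h import *
s=manip.state();print(s['position'],s['tcp_rot'],s['q'],s['wrist_force'],s['wrist_torque'])
a=save('side','pics/s3.png');b=save('top','pics/t3.png')
p=np.hstack([cv2.resize(a[75:185,270:390,::-1],(400,367)),cv2.resize(b[160:260,311:411,::-1],(367,367))]);cv2.imwrite('pics/z3.png',p)"
```

```text
[ 0.53337143 -0.14773544  0.10913638] [179.81515553  -0.25040634 -50.73611161] [-19.66144203  22.76681913  98.20102005  -0.33579029  58.91353245
 121.24815513] [ -4.75951505 -10.07620458   3.91595124] [-2.03395671  0.9011312   0.03998909]
```

View pics/z3.png

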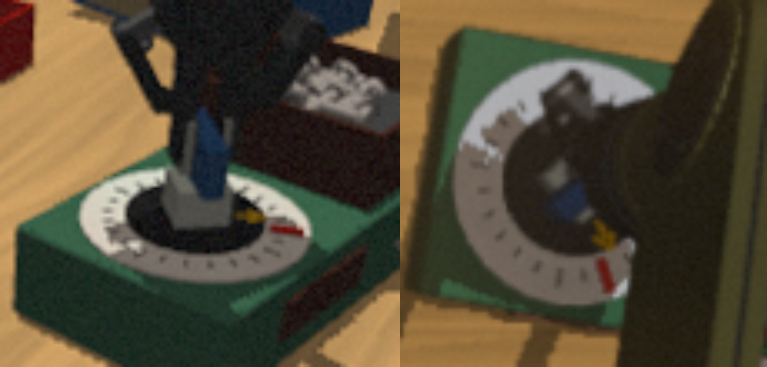

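The arrow tip now lies close to the red tab, a few degrees short: arrow at (603,240) and tab at (605,277) in the top crop. Measuring the gap.

```bash
cat > ang.py <<'E'
from h import *
import sys
S=8
def ang(n,f,box,lo,hi,z,c):
    u,v,w,h=box; i=cv2.resize(cv2.imread(f)[v:v+h,u:u+w],None,fx=S,fy=S,interpolation=cv2.INTER_CUBIC)
    m=cv2.inRange(cv2.cvtColor(i,cv2.COLOR_BGR2HSV),lo,hi)
    k=max(cv2.findContours(m,cv2.RETR_EXTERNAL,cv2.CHAIN_APPROX_NONE)[0],key=cv2.contourArea); M=cv2.moments(k)
    P=plane(n,((k.reshape(-1,2))+.5)/S-.5+[u,v],z)[:,:2]; C=plane(n,[((np.array([M['m10'],M['m01']])/M['m00'])+.5)/S-.5+[u,v]],z)[0,:2]
    d=P-c; r=np.linalg.norm(d,axis=1); f=lambda q:np.degrees(np.arctan2(q[1],q[0]))
    return f(C-c),f((d[r>r.max()-.002]).mean(0)),r.min(),r.max(),M['m00']/64
for n,f,b in(('side',sys.argv[1],(325,125,42,32)),('top',sys.argv[2],(350,210,32,40))):
    for k,lo,hi,z in(('yel',(15,120,50),(35,255,255),.077),('red',(0,110,50),(9,255,255),.0735)):
        print(n,k,np.round(ang(n,f,b,lo,hi,z,np.array([.5333,-.1451])),3))
E
python3 ang.py pics/s3.png pics/t3.png
```

```text
side yel [-1.53028e+02 -1.54389e+02  2.60000e-02  4.70000e-02  2.70860e+01]
side red [-1.62236e+02 -1.63058e+02  5.00000e-02  7.10000e-02  2.06560e+01]
top yel [-1.53709e+02 -1.52969e+02  2.50000e-02  4.70000e-02  3.96640e+01]
top red [-1.62441e+02 -1.62940e+02  4.90000e-02  7.10000e-02  2.76800e+01]
```

Request:
servo_tool:
  moves:
    - [[0.6, 0.5, 0, 0, 0, 4, -1], [1.2, 0.9, 0, 0, 0, 9, -1], [1.2, 0.9, 0, 0, 0, 9, -1], [1.2, 0.9, 0, 0, 0, 9, -1]]

```text
clock: 11.15
position: [0.5332, -0.148, 0.1091]
tcp_rot: [179.9, -0.2, -59.7]
wrist_force: [-5.1, -7.9, 5.4]
gripper_width: 0.015
gripper_force: 61.0
```

```bash
python3 -c "
from h import *
s=manip.state();print(s['position'],s['tcp_rot'],s['q'],s['wrist_force'],s['wrist_torque'])
a=save('side','pics/s4.png');b=save('top','pics/t4.png')"; python3 ang.py pics/s4.png pics/t4.png
```

```text
[ 0.53324662 -0.14799488  0.10910801] [ 1.79905571e+02 -1.55923476e-01 -5.96724740e+01] [-19.76857883  22.78753804  98.16778984  -0.20123212  58.98579239
 130.00762013] [-5.12352104 -7.94991476  5.43300035] [-1.52176083  0.88032584 -0.03447051]
side yel [-1.61854e+02 -1.62198e+02  2.60000e-02  4.70000e-02  2.76880e+01]
side red [-1.62057e+02 -1.62689e+02  5.00000e-02  7.10000e-02  2.12190e+01]
top yel [-1.61819e+02 -1.62836e+02  2.50000e-02  4.80000e-02  4.34530e+01]
top red [-1.62425e+02 -1.62843e+02  4.90000e-02  7.10000e-02  2.78590e+01]
```

The arrow is within about 0.5° of the tab in both views. I'll ease the side load, open, and retract upward.

Request:
servo_tool:
  moves:
    - [[0.5, 1, 0, 0, 0, 0, -1], [0.5, 1, 0, 0, 0, 0, -1], [0.5, 1, 0, 0, 0, 0, 0], [0.5, 1, 0, 0, 0, 0, 1], [0.5, 1, 0, 0, 0, 0, 1], [0.5, 1, 0, 0, 0, 0, 1], [0.5, 1, 0, 0, 0, 0, 1], [0.5, 1, 0, 0, 0, 0, 1], [0.5, 1, -10, 0, 0, 0, 1], [0.5, 1, -40, 0, 0, 0, 1], [0.5, 1, -80, 0, 0, 0, 1], [0.5, 1, -120, 0, 0, 0, 1], [-40, 1, -150, 0, 0, 0, 1], [-80, 1, -160, 0, 0, 0, 1], [-120, 1, -160, 0, 0, 0, 1], [-120, 1, -160, 0, 0, 0, 1], [-120, 1, -160, 0, 0, 0, 1]]

```text
clock: 12.95
position: [0.4719, -0.0425, 0.2693]
tcp_rot: [-179.9, -0.1, -59.6]
wrist_force: [-0.2, -0.3, -0.3]
gripper_width: 0.0853
gripper_force: 0.0
```

```bash
python3 -c "
from h import *
s=manip.state();print(s['clock'],s['position'],s['wrist_force'],s['gripper_width'])
a=save('side','pics/s5.png');b=save('top','pics/t5.png')
p=np.hstack([cv2.resize(a[75:185,270:390,::-1],(400,367)),cv2.resize(b[160:260,311:411,::-1],(367,367))]);cv2.imwrite('pics/z5.png',p)"; python3 ang.py pics/s5.png pics/t5.png
```

```text
12.95 [ 0.47188234 -0.04254754  0.2692609 ] [-0.19240899 -0.30805239 -0.33600034] 0.08527187818859931
side yel [-1.60818e+02 -1.62273e+02  2.50000e-02  4.70000e-02  3.33830e+01]
side red [-1.61823e+02 -1.61812e+02  5.00000e-02  7.10000e-02  1.97660e+01]
top yel [-1.68467e+02 -1.68477e+02  8.40000e-02  8.80000e-02  1.88300e+00]Traceback (most recent call last):
  File "ang.py", line 13, in <module>
    print(n,k,np.round(ang(n,f,b,lo,hi,z,np.array([.5333,-.1451])),3))
                       ~~~^^^^^^^^^^^^^^^^^^^^^^^^^^^^^^^^^^^^^^^^
  File "ang.py", line 7, in ang
    k=max(cv2.findContours(m,cv2.RETR_EXTERNAL,cv2.CHAIN_APPROX_NONE)[0],key=cv2.contourArea); M=cv2.moments(k)
ValueError: max() iterable argument is empty
```

View pics/z5.png

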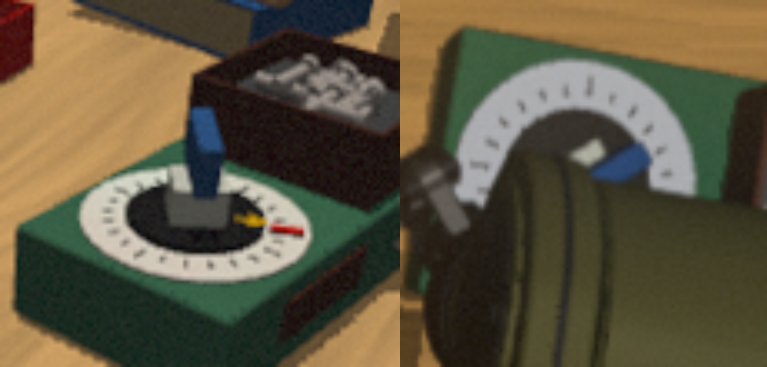

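```bash
python3 - <<'E'
from h import *
np.set_printoptions(precision=1,suppress=True)
a=cv2.imread('pics/s5.png');g=cv2.cvtColor(a,cv2.COLOR_BGR2HSV)
m=cv2.inRange(g,(100,90,30),(125,255,255)); m[:,:310]=0;m[:,345:]=0;m[:100]=0;m[140:]=0
k=max(cv2.findContours(m,cv2.RETR_EXTERNAL,cv2.CHAIN_APPROX_NONE)[0],key=cv2.contourArea);M=cv2.moments(k)
print('blue',cv2.boundingRect(k),M['m10']/M['m00'],M['m01']/M['m00'])
th=np.radians(-59.7);R=np.array([[np.cos(th),-np.sin(th)],[np.sin(th),np.cos(th)]]);c=np.array([.5333,-.1451])
for z0 in(.077,.082):
    P=proj('side',[[*(c+R@np.array([x,y])),z] for x in(-.032,.032) for y in(-.008,.008) for z in(z0+.026,z0+.062)])
    h=cv2.convexHull(P.astype(np.float32));M=cv2.moments(h);print(z0,P.min(0),P.max(0)-P.min(0),M['m10']/M['m00'],M['m01']/M['m00'])
    H=proj('side',[[*(c+R@np.array([x,y])*.018),z0] for x in(-1,1) for y in(-1,1)]);print('hub bottom',H)
big=cv2.resize(a[100:150,305:355],None,fx=12,fy=12,interpolation=cv2.INTER_CUBIC)
cv2.imwrite('pics/z6.png',big)
E
```

```text
blue (326, 107, 12, 28) 330.9368088467614 119.8214849921011
0.077 [324.1 105.9] [12.9 29. ] 330.42332073016127 120.39987937252657
hub bottom [[337.  142.6]
 [320.2 142.1]
 [335.1 134.7]
 [318.9 134.3]]
0.082 [324.4 103.7] [12.9 29. ] 330.7164152552205 118.24319361369534
hub bottom [[337.3 140.6]
 [320.5 140.1]
 [335.4 132.7]
 [319.1 132.3]]
```

View pics/z6.png

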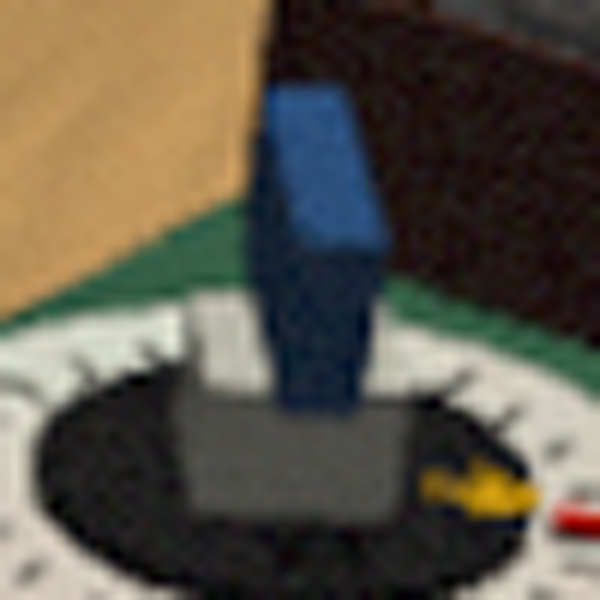

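The knob sits flat: the hub's bottom edge is at v≈142.5, against 142.3 predicted when seated and 140.4 when 5 mm high. The bar is upright and the arrow lines up with the red tab. Handing in.

```bash
python3 -c "
from station import manip
print(manip.hand_in())"
```

```text
the job is handed in; nothing more can be done
None
```

The T-knob is back on the spindle, fully home against the disc, with the yellow arrow within about 1° of the red tab, and I've let go and handed in; hand-in returned no verdict, so this rests on the final camera images.

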